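Free a tub stuck on its liner with the release clamp

ROBOT

A 6-joint arm with a two-finger parallel gripper is mounted at the origin on a cart in front of the work surface, level with it; the furniture and walls round the work are solid. World frame = base frame: x ahead of the robot, y to its left, z up, the work surface at z = 0. Lengths are in mm, angles in rad, forces in N, time in s.
With the tool pointing down it reaches from about 275 to 750 mm from the base axis. Payload 10.2 kg.
Tool frame: the origin (TCP) lies at the very end of the fingers, on their centre line; the grasp point (between the pads) lies 19 mm behind it; x points along the fingers, y is the direction in which the jaws open and shut, and the axes are right-handed (so a half turn about x gives the same grasp; the last joint's range is limited). The gripper opens to 85 mm and grips with 20 to 120 N. Pads are 22 mm wide; open, the fingers measure 114 mm over their backs; the gripper's body (76 mm by 85 mm) begins 54 mm behind the grasp point. The pads swing forward as they close: fully open they stand 13 mm farther back than shut.
Start: joints at [1.096, 0.313, 1.498, -0, 1.331, -0.223], TCP at [130.815, 508.447, 207.794] pointing down, gripper open.
Joint ranges: [-2.94, 2.94], [-0.97, 2.17], [0.19, 2.56], [-1.23, 4.37], [0.02, 3.11], [-2.88, 2.88]. Speed limits (rad/s): [2.39, 2.39, 3.01, 3.14, 3.14, 3.14].

INTERFACE

Orientations are given as a unit quaternion [w, x, y, z].
In Python, from rig import ctrl, viewer, finish_job gives the robot as it stands.
- The arm moves only by the tool carry_out, never from a script. Its argument "targets" is a list of rows, each an object of numbers: "x", "y", "z": the shift along the world's x, y, z in m; "ax", "ay", "az": the turn, a rotation vector about the world's x, y, z in rad; "hand": the opening, from -1 (shut) to 1 (fully open). A call has 1 to 5 rows; each row is the pose to reach, as a shift and turn from the pose commanded when the call began; what a row does not reach only later rows make up. A row lasts 1/8 s, in which the tool goes at most 62.5 mm and 10.7 degrees, less where a joint would pass 70% of its speed; a pose out of reach is approached as far as the arm can. A call with a gripper value outside its range is refused whole. The fingers move at their own pace and stop on an object; "grip_force" is the grip in N (left out, the last holds). Time passes only in rows, so rows that repeat a pose let the fingers close. It gives the time, the measured TCP pose, the force and the opening at its end, in the units of the state.
- ctrl.sense(): the state, without advancing time (a new reading comes with each control period).
- viewer.capture(name): name is "side" or "top" or "wrist"; returns the picture (400x640x3 uint8, blue, green, red); there is no depth.
- viewer.camera_info(name): a dict with "fx", "fy", "cx", "cy" (pixels), "k1" (the pictures are not rectified: a ray, as slopes to the right and down, at radius r is drawn at 1 + k1 r^2 times it, then the intrinsics apply), "R" (3x3) and "t" (3): a world point X has camera coordinates R X + t. Camera axes: x right, y down, z forward; pixel columns grow to the right and rows downward; lengths in mm; the calibration is good to about 2 mm. A picture is of the moment at which its call begins: read the wrist's pose just before it. camera_info takes no time and is no camera call; for the wrist camera it gives the pose at the moment of the call.
- finish_job(): hands the job in, once; it reports no verdict.
The state is a dict: "time_s": time; "joints": joint angles; "dq": joint speeds; "tau": joint torques, N m; "eef_pos": TCP position; "ee_rot": TCP orientation; "force": force on the tool from outside, world axes, zero at the start; "wrist_torque": the same for the moment, N m; "grip_width": opening from 0.0 (shut) to 1.0 (fully open).
Only numpy, scipy, OpenCV 4.12 (cv2) and the standard library are available. Lean on these libraries where they do the work, as an engineer would, in place of code of your own. Each camera call takes 0.05 s, during which the arm holds its last target. There are 200 camera calls.

TASK

The blue-green tub is stuck on the white liner inside it. Set the pair, still upside down, in the bed of the release clamp and let go, press the open fork fully shut over the liner's wide rim, then lift the tub straight off, leaving the liner held in the clamp, and stand the tub, mouth down as it is, in the middle of the black drying mat. Leave the jar, the flask and the beaker where they stand.

Things in the scene. Friction and masses are not known exactly. Their poses are not given: they have to be found in the camera images.
- tub: outer part: blue-green tub, mouth down, 70 x 54 x 57 mm (own x, y, z), walls 3 mm, 0.12 kg. Origin: centre of the rim plane (underside). Starts nested on the liner, axes parallel, rim 16 mm above the liner's underside. Sprung pads inside grip the liner: raised alone, the tub brings it along; with the liner held down it comes off straight up under 3 to 10 N and is clear 54 mm higher
- liner: inner part: white liner, mouth down, body 56 x 40 mm (own x, y), 70 mm high in all, 0.1 kg, with a wide flat rim at the bottom, 76 x 90 mm (own x, y) and 5 mm thick, sticking out beyond the tub's long sides. Origin: centre of its underside, z up
- drip_stand: fixed white stand on which the pair waits, 112 x 116 mm, floor 4 mm thick. End plates 60 mm high at own x = -45 and +45 mm stand 8 mm from the tub's ends: here it can be taken only by its long sides (fingers closing along its y). Ledges 9 mm high at own y = -56, +56 mm. Origin: centre of the underside
- clamp: fixed release clamp, base plate 196 x 124 mm, top at 4 mm. Own x points away from the robot to the hinge, y left. Origin: centre of the bed at table height. The liner's underside belongs at own (0, 0, 4) mm, its x along the clamp's x, either way round; black ledges 9 mm high leave 4 mm play all round. Hinge axis parallel to y through own (72, 0, 14) mm
- fork (a joint): fork's hinge, rad: 0 shut (arms level, 2 mm above the liner's rim), 1.62 open (arms upright behind the bed). Over-centre spring: pushes open above about 0.5, snaps and stays shut below; up to about 8 N at a red pad. Shut, guard plates up to 68 mm above the table stand 7 mm from the tub's long sides (own x -30 to +28 mm): then it can be taken only by its ends (fingers closing along the clamp's x)
- press_left (a point): centre of the outer face of the red pad (24 x 26 mm) at the free end of the left fork arm; with the fork shut at own (-50, 58, 30) mm of the clamp: 122 mm ahead of the hinge axis and 16 mm above it. The face points up when shut, away from the robot when open (point z). Pressing either pad alone closes the fork
- press_right (a point): the same on the right arm, with the fork shut at own (-50, -58, 30) mm of the clamp
- mat: black ribbed drying mat, does not move, 150 x 150 mm, top 4 mm above the table. Origin: centre of the underside
- yellow_jar: bystander: white jar with yellow lid, 50 x 52 x 66 mm, origin centre of the underside
- flask: bystander: conical glass flask, 65 mm across, 105 mm high, origin centre of the underside
- beaker: bystander: glass beaker with pink contents, 72 x 78 x 92 mm, origin centre of the underside
There are look-alikes about, which are no part of the job. What is shaped like the tub but orange, purple or red is not meant.

How it is judged:
By the outcome, as a careful person would: the job done as asked, in the order asked, and still so for the second after the job is handed in, with the robot touching nothing.
It also fails if it takes over 72 s, if anything falls off the work surface, if the arm or the gripper's body presses on something with over 40 N, if the wrist force passes 120 N, or if a joint passes its speed limit or range.

## Working session

There is one attempt and no reset: what is moved stays moved. The work goes in short steps, Python scripts to look and compute and a tool call to move; the robot and the scene stay as the last step left them, time stands still between calls to the robot, and variables do not carry over. Pictures are saved under pics/ and viewed, about 8 in all and at most 12, crops included, and the job is handed in when it is done.

Besides the shell and the picture viewer there is one more tool, called after "Call:" as name([rows], argument=value, ...), one row to a line, values as JSON. carry_out: Moves the arm, as the interface text tells. Its arguments: {"type":"object","properties":{"targets":{"type":"array"},"grip_force":{"type":"number"}},"required":["targets"]}

```bash
ls; mkdir -p pics; cat > h.py <<'E'
import numpy as np, cv2
from rig import ctrl, viewer, finish_job
def cap(n,f):
    i=viewer.camera_info(n); p=viewer.capture(n); cv2.imwrite('pics/'+f,p); np.save('pics/'+f+'.npy',i,allow_pickle=True); return p,i
def load(f): return np.load('pics/'+f+'.npy',allow_pickle=True).item()
def ray(i,u,v):
    d=np.array([(u-i['cx'])/i['fx'],(v-i['cy'])/i['fy']]); s=d.copy()
    for _ in range(20): s=d/(1+i['k1']*(s@s))
    R=np.array(i['R']);return -R.T@np.array(i['t']), R.T@np.array([s[0],s[1],1])
def onz(i,u,v,z):
    o,d=ray(i,u,v); return (o+d*(z-o[2])/d[2]).round(1)
def proj(i,X):
    c=np.array(i['R'])@np.array(X,float)+np.array(i['t']); s=c[:2]/c[2]; s=s*(1+i['k1']*(s@s))
    return np.array([s[0]*i['fx']+i['cx'],s[1]*i['fy']+i['cy']]).round(1)
E
python3 - <<'E'
from h import *
s=ctrl.sense();print(s)
for n in('top','side'):
    p,i=cap(n,n+'0.png');print(n,i)
E
```

```text
pics
{'time_s': 0.0, 'joints': array([ 1.09557367e+00,  3.13473422e-01,  1.49844164e+00, -6.26494576e-05,
        1.33098476e+00, -2.23406224e-01]), 'dq': array([ 2.61046115e-03,  7.73603938e-04,  1.68681335e-03,  3.68578071e-04,
        1.09361160e-03, -8.00505606e-05]), 'tau': array([-1.11493631e-03, -4.12267363e+01, -2.59747857e+01, -1.84453438e-04,
        4.16890369e-03, -2.56121012e-05]), 'eef_pos': array([130.70753975, 508.17150856, 207.22139392]), 'ee_rot': array([ 0.7013719 ,  0.08834865,  0.70164781, -0.08923186]), 'force': array([-0.31516847, -1.01723145,  0.07871075]), 'wrist_torque': array([-0.01527803, -0.04343818, -0.00990639]), 'grip_width': 1.0014175668468626}
top {'fx': 403.14813172346516, 'fy': 403.14813172346516, 'cx': 319.9733065564059, 'cy': 200.45544511661393, 'k1': -0.011619376173160964, 'R': array([[ 0.02004338, -0.99968622,  0.01502437],
       [-0.99774488, -0.02096275, -0.06376292],
       [ 0.06405786, -0.01371247, -0.99785197]]), 't': array([ -45.92268782,  536.06632618, 1449.08917198])}
side {'fx': 504.9764532157556, 'fy': 504.9764532157556, 'cx': 320.42726501328576, 'cy': 203.794207874149, 'k1': 0.04302754191808565, 'R': array([[-0.99644556, -0.0826276 , -0.01639917],
       [-0.01360682,  0.34998977, -0.93665469],
       [ 0.08313307, -0.93310227, -0.34987005]]), 't': array([ 522.09020586,   78.0421346 , 1485.20191527])}
```

View pics/top0.png

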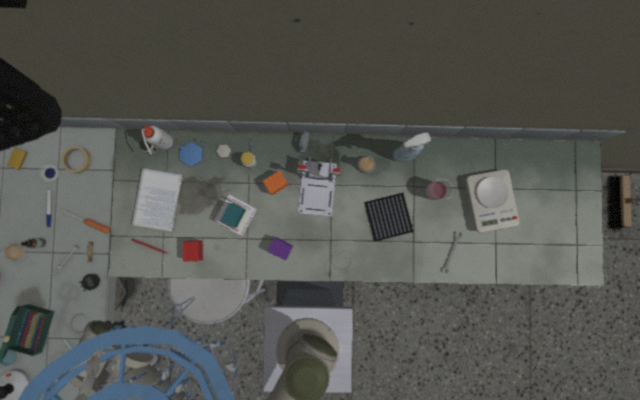

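View pics/side0.png

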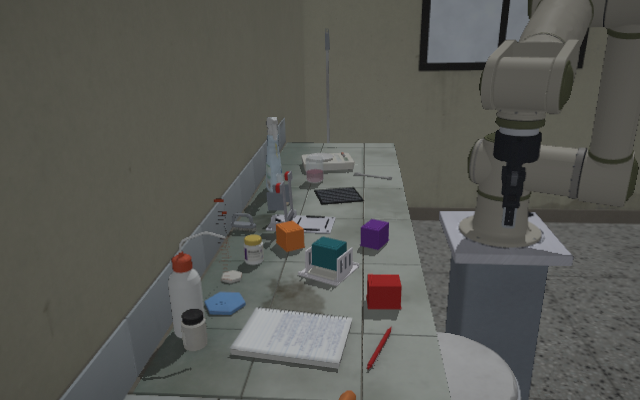

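Top: the pair is on the stand at about (233,215), the clamp at (318,188) with its red pads at (301,168) and (336,169), and the mat at (389,217). Next I'll enlarge these.

```bash
python3 - <<'E'
from h import *
i=load('top0.png')
p=cv2.imread('pics/top0.png')
c=p[145:250,200:420]
c=cv2.convertScaleAbs(cv2.resize(c,None,fx=3.6,fy=3.6,interpolation=cv2.INTER_CUBIC),alpha=1.6)
cv2.imwrite('pics/c1.png',c)
for X in([0,0,0],[130,508,207]): print(proj(i,X))
for u,v in((233,216),(318,195),(389,217),(301,168),(336,169)): print(onz(i,u,v,0))
print(np.linalg.norm(ray(i,0,0)[0]))
E
```

```text
[307.2 349.4]
[142.9 324. ]
[474.3 282.2   0. ]
[558.  -27.5   0. ]
[ 482.3 -290.5    0. ]
[656.8  37.4   0. ]
[655.9 -92.1   0. ]
1545.7475303791396
```

View pics/c1.png

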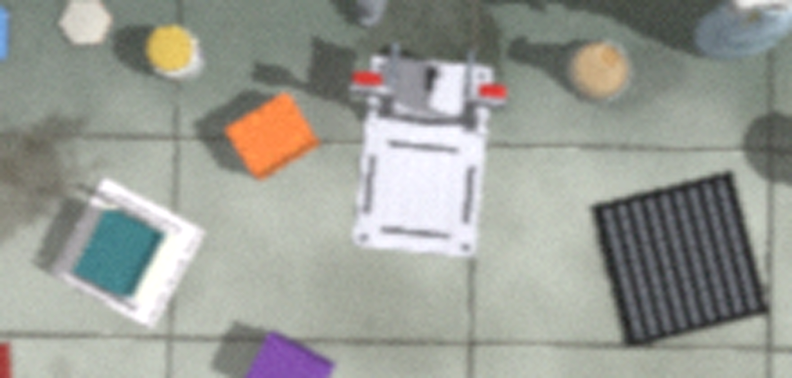

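```bash
python3 - <<'E'
from h import *
i=load('top0.png')
f=lambda pts,z:np.array([onz(i,200+(u-1.3)/3.6,145+(v-1.3)/3.6,z) for u,v in pts])
def rep(n,pts,z):
    P=f(pts,z);e=np.roll(P,-1,0)-P
    print(n,P.mean(0),'len',np.linalg.norm(e,axis=1).round(1),'ang',np.degrees(np.arctan2(e[:,1],e[:,0])).round(1))
rep('tub',[(108,208),(163,236),(125,297),(73,268)],77)
rep('stand',[(104,180),(204,232),(152,326),(52,270)],4)
rep('clampbase',[(354,244),(475,255),(495,68),(374,57)],4)
rep('mat',[(594,207),(732,173),(767,312),(630,346)],4)
print(f([(369,81),(491,93)],140))
E
```

```text
tub [477.125 269.625  77.   ] len [59.8 68.8 57.6 66.6] ang [-115.7  149.8   62.3  -28.4]
stand [479.45 273.55   4.  ] len [115.1 108.2 116.5 105. ] ang [-116.3  152.7   62.1  -28.1]
clampbase [583.975 -25.325   4.   ] len [123.6 193.1 124.7 192.9] ang [-94.   -5.1  86.  175.2]
mat [ 483.45  -288.875    4.   ] len [146.3 146.1 144.4 145.8] ang [ -75.  -165.4  104.9   15.3]
[[639.6  28.7 140. ]
 [630.8 -85.  140. ]]
```

```bash
cat >> h.py <<'E'
from scipy.spatial.transform import Rotation as Ro
def rot(s): q=s['ee_rot']; return Ro.from_quat([q[1],q[2],q[3],q[0]])
def psi(s): y=rot(s).as_matrix()[:,1]; return np.degrees(np.arctan2(y[1],y[0]))
def turn(s,deg):  # rotvec to tool down with jaw axis at deg
    a=np.radians(deg); y=np.array([np.cos(a),np.sin(a),0]); x=np.array([0,0,-1.]); M=np.c_[x,y,np.cross(x,y)]
    return (Ro.from_matrix(M)*rot(s).inv()).as_rotvec().round(4)
E
python3 - <<'E'
from h import *
s=ctrl.sense(); print(psi(s), rot(s).as_matrix().round(3))
i=load('top0.png')
for c in [(423,233),(423,146),(368,185),(470,193)]: print(onz(i,200+(c[0]-1.3)/3.6,145+(c[1]-1.3)/3.6,13))
w=viewer.camera_info('wrist'); R=np.array(w['R']); o=-R.T@w['t']
print('cam pos',o-s['eef_pos'],'fwd',R[2],'right',R[0], w['fx'])
print(turn(s,61.5),turn(s,-118.5))
E
```

```text
75.57307081367651 [[-0.     0.249  0.968]
 [-0.001  0.968 -0.249]
 [-1.    -0.001 -0.   ]]
[504.5 -25.3  13. ]
[592.9 -23.5  13. ]
[552.   31.4  13. ]
[546.  -72.1  13. ]
cam pos [-77.26697862  19.76318412 165.07969268] fwd [ 0.30128228 -0.07853488 -0.95029535] right [ 0.24888315  0.96853285 -0.001136  ] 301.35968846378796
[ 0.0009 -0.0006 -0.2456] [9.000e-04 1.400e-03 2.896e+00]
```

Call:
carry_out([
  {"x":0.06,"y":-0.04,"z":0.01,"az":-0.12,"hand":1},
  {"x":0.12,"y":-0.08,"z":0.02,"az":-0.245,"hand":1},
  {"x":0.17,"y":-0.12,"z":0.02,"az":-0.245,"hand":1},
  {"x":0.22,"y":-0.155,"z":0.02,"az":-0.245,"hand":1},
  {"x":0.27,"y":-0.19,"z":0.02,"az":-0.245,"hand":1},
])

```text
invalid input at $.targets[0]: expected keys x, y, z, ax, ay, az, hand
```

Call:
carry_out([
  {"x":0.04,"y":-0.03,"z":0,"hand":1},
  {"x":0.05,"y":-0.04,"z":-0.03,"hand":1},
  {"x":0.05,"y":-0.04,"z":-0.03,"hand":1},
])

```text
invalid input at $.targets[0]: expected keys x, y, z, ax, ay, az, hand
```

```bash
python3 - <<'E'
from h import *
s=ctrl.sense();print(s['eef_pos'],psi(s),s['force'])
p,i=cap('wrist','w1.png')
E
```

```text
[130.70321049 508.21830967 207.31342704] 75.57307081367651 [-0.83557888 -0.47586147  0.14685519]
```

View pics/w1.png

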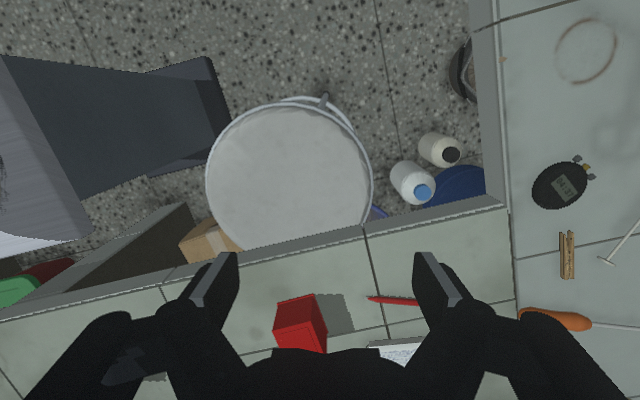

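All keys are required in every row. The wrist view shows the fingertips at about (225,260) and (425,260), with the image's up direction pointing toward the robot.

Call:
carry_out([
  {"x":0.06,"y":-0.04,"z":0.01,"ax":0,"ay":0,"az":-0.12,"hand":1},
  {"x":0.12,"y":-0.08,"z":0.02,"ax":0,"ay":0,"az":-0.245,"hand":1},
  {"x":0.17,"y":-0.12,"z":0.02,"ax":0,"ay":0,"az":-0.245,"hand":1},
  {"x":0.22,"y":-0.155,"z":0.02,"ax":0,"ay":0,"az":-0.245,"hand":1},
  {"x":0.27,"y":-0.19,"z":0.02,"ax":0,"ay":0,"az":-0.245,"hand":1},
])

```text
time_s: 0.78
eef_pos: [386.7, 327.9, 227.8]
ee_rot: [0.685, 0.174, 0.685, -0.174]
force: [0.4, 1.3, -0.7]
grip_width: 1.001
```

Call:
carry_out([
  {"x":0.04,"y":-0.03,"z":0,"ax":0,"ay":0,"az":0,"hand":1},
  {"x":0.05,"y":-0.04,"z":-0.03,"ax":0,"ay":0,"az":0,"hand":1},
  {"x":0.05,"y":-0.04,"z":-0.03,"ax":0,"ay":0,"az":0,"hand":1},
])

```text
time_s: 1.15
eef_pos: [434.8, 288.4, 195.9]
ee_rot: [0.684, 0.174, 0.687, -0.175]
force: [-0.7, -0.6, 1.0]
grip_width: 1.002
```

```bash
python3 - <<'E'
from h import *
s=ctrl.sense();print(s['eef_pos'],psi(s),s['force'])
p,i=cap('wrist','w2.png')
E
```

```text
[434.78523343 288.37818796 195.9401345 ] 61.43288332108264 [-0.65058956 -0.64950964  0.99778874]
```

View pics/w2.png

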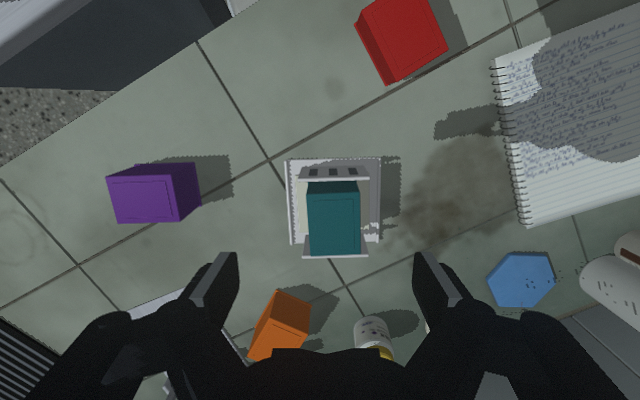

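```bash
python3 - <<'E'
from h import *
i=load('w2.png')
p=cv2.imread('pics/w2.png')
c=cv2.convertScaleAbs(cv2.resize(p[145:275,265:405],None,fx=4.5,fy=4.5,interpolation=cv2.INTER_CUBIC),alpha=1.6)
cv2.imwrite('pics/c2.png',c)
P=np.array([onz(i,u,v,77) for u,v in [(307,193),(360,190),(362,255),(308,255)]])
print(P,P.mean(0));e=np.roll(P,-1,0)-P;print(np.linalg.norm(e,axis=1),np.degrees(np.arctan2(e[:,1],e[:,0])))
print(ctrl.sense()['eef_pos'])
E
```

```text
[[435.4 266.8  77. ]
 [457.7 314.2  77. ]
 [523.1 283.9  77. ]
 [495.9 233.6  77. ]] [478.025 274.625  77.   ]
[52.38368066 72.07808266 57.18330176 69.01079626] [  64.80469791  -24.85841926 -118.40254847  151.24376672]
[434.87143859 289.3208625  197.51798552]
```

View pics/c2.png

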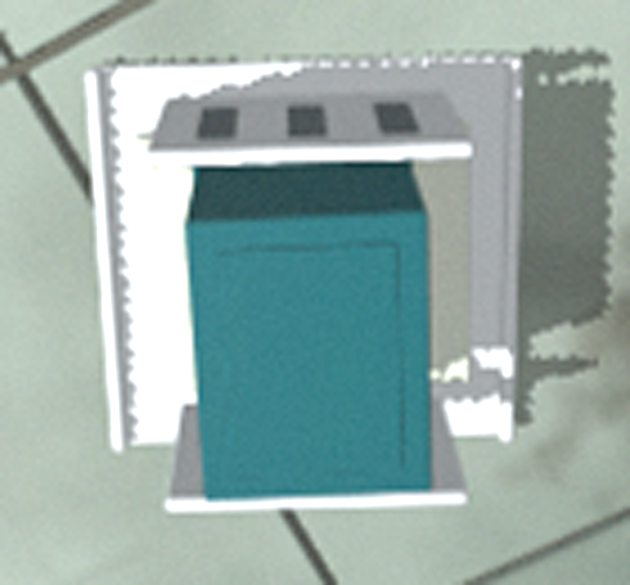

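```bash
python3 - <<'E'
from h import *
i=load('w2.png')
P=np.array([onz(i,265+(u-1.75)/4.5,145+(v-1.75)/4.5,77) for u,v in [(188,217),(425,208),(430,489),(207,497)]])
print(P.mean(0));e=np.roll(P,-1,0)-P;print(np.linalg.norm(e,axis=1),np.degrees(np.arctan2(e[:,1],e[:,0])))
P=np.array([onz(i,265+(u-1.75)/4.5,145+(v-1.75)/4.5,64) for u,v in [(150,150),(470,150),(466,500),(167,505)]])
print(P.mean(0));e=np.roll(P,-1,0)-P;print(np.linalg.norm(e,axis=1),np.degrees(np.arctan2(e[:,1],e[:,0])))
E
```

```text
[477.625 274.625  77.   ]
[52.05660381 69.06033594 52.54950047 69.18764341] [  63.77950692  -25.56321932 -116.07743929  154.02751494]
[477.475 275.275  64.   ]
[72.40248615 89.04027179 73.75269487 90.52806195] [  61.45269703  -26.62260593 -117.36415214  152.50086127]
```

Measured: tub centre at (477.6, 274.8) with the stand's x axis at -27°. Moving down now.

Call:
carry_out([
  {"x":0.043,"y":-0.0145,"z":-0.03,"ax":0,"ay":0,"az":0.027,"hand":1},
  {"x":0.043,"y":-0.0145,"z":-0.06,"ax":0,"ay":0,"az":0.027,"hand":1},
  {"x":0.043,"y":-0.0145,"z":-0.085,"ax":0,"ay":0,"az":0.027,"hand":1},
  {"x":0.043,"y":-0.0145,"z":-0.085,"ax":0,"ay":0,"az":0.027,"hand":1},
  {"x":0.043,"y":-0.0145,"z":-0.085,"ax":0,"ay":0,"az":0.027,"hand":1},
])

```text
time_s: 1.82
eef_pos: [478.7, 275.7, 114.6]
ee_rot: [0.689, 0.165, 0.687, -0.164]
force: [0.6, 0.1, 0.4]
grip_width: 0.999
```

```bash
python3 - <<'E'
from h import *
s=ctrl.sense();print(s['eef_pos'],psi(s),s['force'])
p,i=cap('wrist','w3.png')
for X in ([477.6,274.8,77],): print(proj(i,X))
for q in (27,-27): pass
a=np.radians(-27);c,sn=np.cos(a),np.sin(a)
for x,y in((-35,27),(-35,-27),(35,-27),(35,27)): print(proj(i,[477.6+c*x-sn*y,274.8+sn*x+c*y,77]))
E
```

```text
[478.74988434 275.71624658 114.61659865] 63.13819206270717 [0.60569197 0.05443638 0.40249085]
[323.6 211.7]
[363.1 164.1]
[284.2 163.9]
[287.9 254.8]
[359.2 254.9]
```

View pics/w3.png

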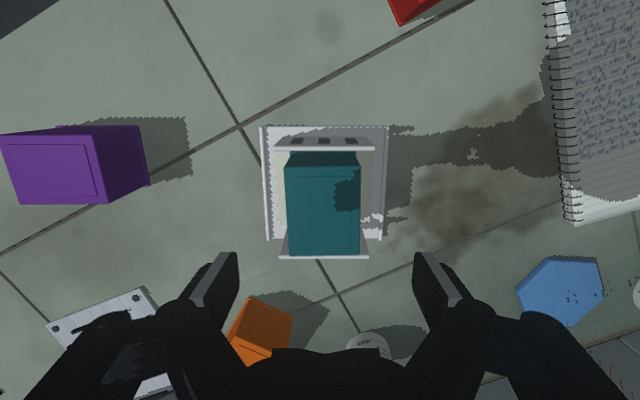

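The tub top matches the prediction within about 3 px and is centred between the jaws. I'll descend and grip.

Call:
carry_out([
  {"x":-0.001,"y":-0.001,"z":-0.04,"ax":0,"ay":0,"az":0,"hand":1},
  {"x":-0.001,"y":-0.001,"z":-0.075,"ax":0,"ay":0,"az":0,"hand":1},
  {"x":-0.001,"y":-0.001,"z":-0.084,"ax":0,"ay":0,"az":0,"hand":1},
  {"x":-0.001,"y":-0.001,"z":-0.084,"ax":0,"ay":0,"az":0,"hand":1},
  {"x":-0.001,"y":-0.001,"z":-0.084,"ax":0,"ay":0,"az":0,"hand":0},
], grip_force=40)

```text
time_s: 2.5
eef_pos: [478.2, 274.3, 30.4]
ee_rot: [0.689, 0.165, 0.687, -0.164]
force: [-0.2, 0.0, 0.2]
grip_width: 0.817
```

Call:
carry_out([
  {"x":0,"y":0,"z":0,"ax":0,"ay":0,"az":0,"hand":-1},
  {"x":0,"y":0,"z":0,"ax":0,"ay":0,"az":0,"hand":-1},
  {"x":0,"y":0,"z":0,"ax":0,"ay":0,"az":0,"hand":-1},
  {"x":0,"y":0,"z":0,"ax":0,"ay":0,"az":0,"hand":-1},
  {"x":0,"y":0,"z":0,"ax":0,"ay":0,"az":0,"hand":-1},
], grip_force=40)

```text
time_s: 3.12
eef_pos: [478.1, 274.2, 30.3]
ee_rot: [0.688, 0.165, 0.687, -0.164]
force: [-1.5, 1.0, 5.5]
grip_width: 0.623
```

Call:
carry_out([
  {"x":0,"y":0,"z":0.02,"ax":0,"ay":0,"az":0,"hand":-1},
  {"x":0,"y":0,"z":0.05,"ax":0,"ay":0,"az":0,"hand":-1},
  {"x":0,"y":0,"z":0.09,"ax":0,"ay":0,"az":0,"hand":-1},
  {"x":0,"y":0,"z":0.12,"ax":0,"ay":0,"az":0,"hand":-1},
  {"x":0,"y":0,"z":0.12,"ax":0,"ay":0,"az":0,"hand":-1},
])

```text
time_s: 3.75
eef_pos: [478.2, 274.2, 150.7]
ee_rot: [0.689, 0.165, 0.686, -0.164]
force: [-0.1, -0.1, -2.9]
grip_width: 0.62
```

Call:
carry_out([
  {"x":0.01,"y":-0.045,"z":0,"ax":0,"ay":0,"az":0.08,"hand":-1},
  {"x":0.02,"y":-0.09,"z":0,"ax":0,"ay":0,"az":0.16,"hand":-1},
  {"x":0.03,"y":-0.135,"z":0,"ax":0,"ay":0,"az":0.24,"hand":-1},
  {"x":0.035,"y":-0.18,"z":0,"ax":0,"ay":0,"az":0.32,"hand":-1},
  {"x":0.04,"y":-0.225,"z":0,"ax":0,"ay":0,"az":0.39,"hand":-1},
])

```text
time_s: 4.38
eef_pos: [516.6, 47.5, 147.1]
ee_rot: [0.706, 0.027, 0.707, -0.027]
force: [0.1, -0.3, -2.9]
grip_width: 0.623
```

Call:
carry_out([
  {"x":0,"y":-0.03,"z":0,"ax":0,"ay":0,"az":0,"hand":-1},
  {"x":0,"y":-0.06,"z":0,"ax":0,"ay":0,"az":0,"hand":-1},
  {"x":0,"y":-0.071,"z":0,"ax":0,"ay":0,"az":0,"hand":-1},
  {"x":0,"y":-0.071,"z":0,"ax":0,"ay":0,"az":0,"hand":-1},
])

```text
time_s: 4.88
eef_pos: [516.9, -22.1, 147.9]
ee_rot: [0.706, 0.029, 0.707, -0.028]
force: [0.1, 0.0, -2.6]
grip_width: 0.624
```

```bash
python3 - <<'E'
from h import *
s=ctrl.sense();print(s['eef_pos'],psi(s),s['force'],s['grip_width'])
p,i=cap('wrist','w4.png')
t,j=cap('top','top1.png')
c=cv2.resize(t[140:220,270:370],None,fx=5,fy=5,interpolation=cv2.INTER_CUBIC)
v=np.zeros((800,640,3),np.uint8)[:]; v[:400]=p; v[400:,:500]=c
cv2.imwrite('pics/v4.png',cv2.resize(v,(480,600)) if 0 else p)
a=np.radians(-4.5);c,sn=np.cos(a),np.sin(a)
for x,y in((-42,49),(-42,-49),(42,-49),(42,49),(-63,62),(-63,-62)): print(x,y,proj(i,[549+c*x-sn*y,-22+sn*x+c*y,13 if x>-60 else 4]))
E
```

```text
[516.91472801 -22.08411403 147.90814909] 85.37987697196903 [ 0.07081332  0.02964701 -2.64998812] 0.6236711744645937
-42 49 [376.1 168.5]
-42 -49 [279.9 168.7]
42 -49 [283.5 243.1]
42 49 [372.3 242.9]
-63 62 [388.5 146.4]
-63 -62 [267.4 146.7]
```

View pics/v4.png

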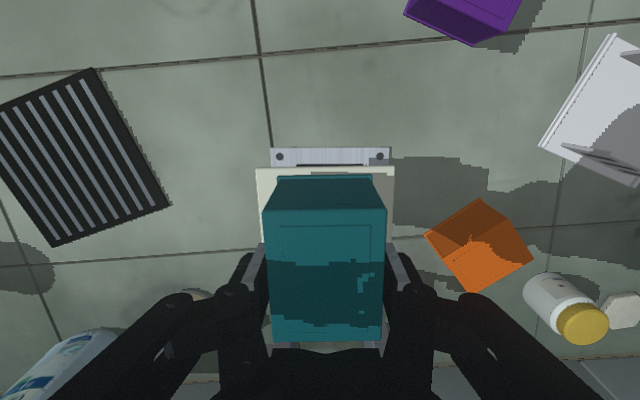

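```bash
python3 - <<'E'
from h import *
i=load('w4.png')
p=cv2.imread('pics/w4.png')
c=cv2.convertScaleAbs(cv2.resize(p[135:215,245:405],None,fx=5,fy=5,interpolation=cv2.INTER_CUBIC),alpha=1.3)
cv2.imwrite('pics/c4.png',c)
print('base',onz(i,270,148,4),onz(i,391,147,4)); print('rim',onz(i,256,169,126.5),onz(i,394,167,126.5))
E
```

```text
base [482.9 -76.4   4. ] [491.8  47.3   4. ]
rim [477.4 -63.1 126.5] [483.1  24.  126.5]
```

View pics/c4.png

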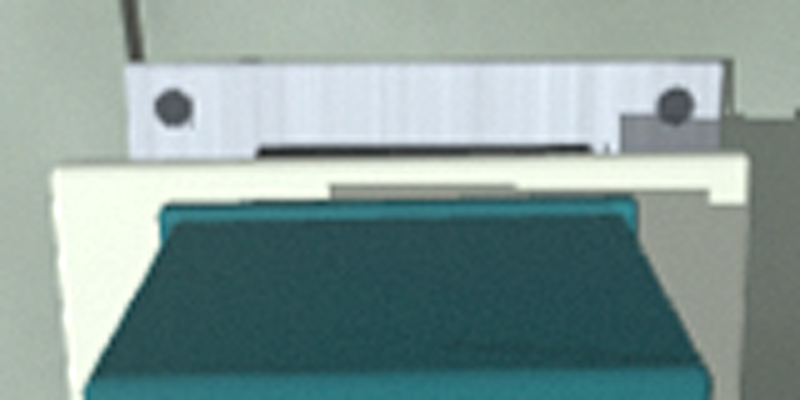

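```bash
python3 - <<'E'
from h import *
i=load('w4.png')
A,B=onz(i,269.8,147.3,4),onz(i,389.0,147.3,4)
f=lambda a,b:(np.round((a+b)/2,1),np.linalg.norm(b-a).round(1),np.degrees(np.arctan2(*(b-a)[1::-1]))-90)
print(f(A,B))
for z in(126.5,122): print(f(onz(i,255.3,168.3,z),onz(i,394.3,166.3,z)))
print(f(onz(i,245+(257-2)/5,135+(152-2)/5,13),onz(i,245+(590-2)/5,135+(149-2)/5,13)))
# clamp top cam
E
```

```text
(array([487.1, -15.6,   4. ]), np.float64(122.2), np.float64(-4.600095666263286))
(array([479.8, -19.7, 126.5]), np.float64(87.8), np.float64(-3.7880273533542095))
(array([480.8, -19.8, 122. ]), np.float64(90.0), np.float64(-3.7590194048850094))
(array([503.2, -17.1,  13. ]), np.float64(67.6), np.float64(-4.07353416110864))
```

Call:
carry_out([
  {"x":0.02,"y":0.001,"z":0,"ax":0,"ay":0,"az":-0.012,"hand":-1},
  {"x":0.0315,"y":0.0015,"z":-0.02,"ax":0,"ay":0,"az":-0.012,"hand":-1},
  {"x":0.0315,"y":0.0015,"z":-0.06,"ax":0,"ay":0,"az":-0.012,"hand":-1},
  {"x":0.0315,"y":0.0015,"z":-0.09,"ax":0,"ay":0,"az":-0.012,"hand":-1},
  {"x":0.0315,"y":0.0015,"z":-0.095,"ax":0,"ay":0,"az":-0.012,"hand":-1},
])

```text
time_s: 5.6
eef_pos: [547.7, -19.4, 52.1]
ee_rot: [0.705, 0.032, 0.708, -0.032]
force: [0.2, 0.3, -2.2]
grip_width: 0.625
```

Call:
carry_out([
  {"x":0,"y":0,"z":-0.005,"ax":0,"ay":0,"az":0,"hand":-1},
  {"x":0,"y":0,"z":-0.008,"ax":0,"ay":0,"az":0,"hand":-1},
  {"x":0,"y":0,"z":-0.011,"ax":0,"ay":0,"az":0,"hand":-1},
  {"x":0,"y":0,"z":-0.014,"ax":0,"ay":0,"az":0,"hand":-1},
  {"x":0,"y":0,"z":-0.014,"ax":0,"ay":0,"az":0,"hand":-1},
])

```text
time_s: 6.22
eef_pos: [548.8, -20.6, 39.7]
ee_rot: [0.706, 0.032, 0.706, -0.032]
force: [0.1, -0.4, -2.3]
grip_width: 0.624
```

```bash
python3 - <<'E'
from h import *
s=ctrl.sense();print(s['eef_pos'],psi(s),s['force'],s['grip_width'])
E
```

```text
[548.76029772 -20.64311891  39.6669887 ] 84.73648144177312 [ 0.06155156 -0.4393352  -2.3198636 ] 0.6242020029637958
```

Call:
carry_out([
  {"x":0,"y":0,"z":-0.002,"ax":0,"ay":0,"az":0,"hand":-1},
  {"x":0,"y":0,"z":-0.004,"ax":0,"ay":0,"az":0,"hand":-1},
  {"x":0,"y":0,"z":-0.006,"ax":0,"ay":0,"az":0,"hand":-1},
  {"x":0,"y":0,"z":-0.007,"ax":0,"ay":0,"az":0,"hand":-1},
  {"x":0,"y":0,"z":-0.007,"ax":0,"ay":0,"az":0,"hand":-1},
])

```text
time_s: 6.85
eef_pos: [548.8, -20.6, 32.7]
ee_rot: [0.706, 0.032, 0.706, -0.032]
force: [0.2, -0.0, -2.5]
grip_width: 0.625
```

Below the ledge height with no contact, so the liner is inside the bed. I'll lower it the rest of the way.

Call:
carry_out([
  {"x":0,"y":0,"z":-0.001,"ax":0,"ay":0,"az":0,"hand":-1},
  {"x":0,"y":0,"z":-0.002,"ax":0,"ay":0,"az":0,"hand":-1},
  {"x":0,"y":0,"z":-0.0025,"ax":0,"ay":0,"az":0,"hand":-1},
  {"x":0,"y":0,"z":-0.0025,"ax":0,"ay":0,"az":0,"hand":-1},
])

```text
time_s: 7.35
eef_pos: [549.0, -20.6, 30.5]
ee_rot: [0.707, 0.032, 0.706, -0.032]
force: [0.7, 0.9, 0.2]
grip_width: 0.627
```

Call:
carry_out([
  {"x":0,"y":0,"z":-0.0005,"ax":0,"ay":0,"az":0,"hand":0.4},
  {"x":0,"y":0,"z":-0.0005,"ax":0,"ay":0,"az":0,"hand":1},
  {"x":0,"y":0,"z":-0.0005,"ax":0,"ay":0,"az":0,"hand":1},
  {"x":0,"y":0,"z":-0.0005,"ax":0,"ay":0,"az":0,"hand":1},
  {"x":0,"y":0,"z":0.01,"ax":0,"ay":0,"az":0,"hand":1},
])

```text
time_s: 7.98
eef_pos: [548.4, -20.6, 40.1]
ee_rot: [0.706, 0.033, 0.707, -0.032]
force: [0.1, 0.5, 0.2]
grip_width: 1.004
```

Call:
carry_out([
  {"x":0,"y":0,"z":0.04,"ax":0,"ay":0,"az":0,"hand":1},
  {"x":0,"y":0,"z":0.09,"ax":0,"ay":0,"az":0,"hand":1},
  {"x":-0.02,"y":0,"z":0.14,"ax":0,"ay":0,"az":0,"hand":1},
  {"x":-0.06,"y":0,"z":0.17,"ax":0,"ay":0,"az":0,"hand":1},
  {"x":-0.06,"y":0,"z":0.17,"ax":0,"ay":0,"az":0,"hand":1},
])

```text
time_s: 8.6
eef_pos: [488.4, -20.7, 213.4]
ee_rot: [0.708, 0.032, 0.704, -0.033]
force: [0.6, -0.7, -0.9]
grip_width: 0.998
```

```bash
python3 - <<'E'
from h import *
s=ctrl.sense();print(s['eef_pos'],psi(s),s['force'],s['grip_width'])
p,i=cap('wrist','w5.png'); t,j=cap('side','side5.png')
a=cv2.resize(p[100:360,180:460],None,fx=1.9,fy=1.9,interpolation=cv2.INTER_CUBIC)
b=cv2.resize(t[165:255,240:350],None,fx=2.45,fy=2.45,interpolation=cv2.INTER_CUBIC)
v=np.zeros((500,800,3),np.uint8); v[:a.shape[0],:a.shape[1]]=a; v[:b.shape[0],531:531+b.shape[1]]=b[:, :269]
cv2.imwrite('pics/v5.png',v); print(a.shape,b.shape)
E
```

```text
[488.39325022 -20.68030369 213.43638007] 84.72998080414017 [ 0.55027065 -0.68692451 -0.85434369] 0.9980124287426808
(494, 532, 3) (221, 270, 3)
```

View pics/v5.png

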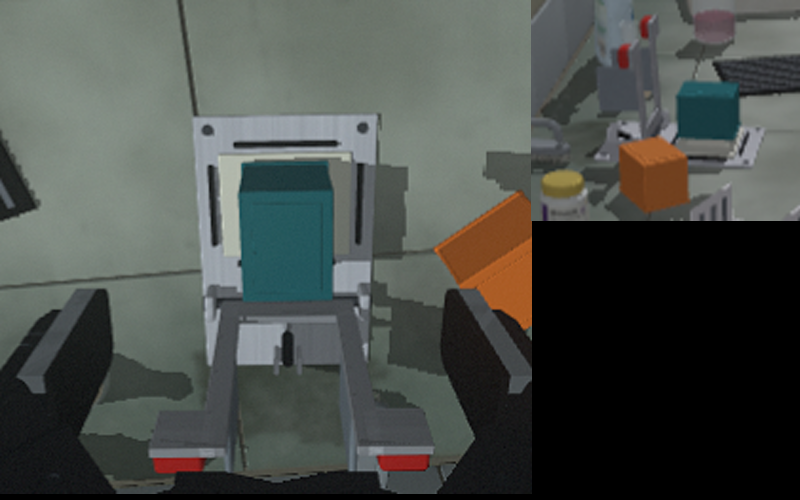

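The pair sits inside the black ledges with the fork open. I'll close the fork on the right pad, since the space behind it is clear. First I'll compute the arc.

```bash
python3 - <<'E'
from h import *
i=load('w5.png'); a=np.radians(-4.5);c,s=np.cos(a),np.sin(a)
W=lambda x,y,z:[549.6+c*x-s*y,-20.7+s*x+c*y,z]
def P(t): return 72-122*np.cos(t)+16*np.sin(t),14+122*np.sin(t)+16*np.cos(t)
x,z=P(1.62)
for sg in(1,-1): print('pad top edge',[(proj(i,W(x,sg*58+d,z+12))-[180,100])*1.9 for d in(-13,13)])
for t in(1.62,1.5,1.35,1.2,1.05,.9,.75,.6,.45,.3,.15,0):
    x,z=P(t); print(t,np.round(W(x+11,-60,z),1), np.round(W(x,-60,z),1))
t0=load('top0.png'); print('wall',onz(t0,340,136,0),onz(t0,303,146,0),onz(t0,366.7,164.4,105),onz(t0,366.7,164.4,0))
E
```

```text
pad top edge [array([377.91, 473.67]), array([429.02, 473.29])]
pad top edge [array([151.43, 475.95]), array([202.16, 475.38])]
1.62 [649.5 -88.8 135.1] [638.6 -87.9 135.1]
1.5 [634.9 -87.6 136.8] [624.  -86.7 136.8]
1.35 [616.6 -86.2 136.5] [605.6 -85.3 136.5]
1.2 [598.4 -84.7 133.5] [587.5 -83.9 133.5]
1.05 [581.  -83.4 127.8] [570.  -82.5 127.8]
0.9 [564.5 -82.1 119.5] [553.6 -81.2 119.5]
0.75 [549.5 -80.9 108.9] [538.6 -80.  108.9]
0.6 [536.3 -79.8  96.1] [525.3 -79.   96.1]
0.45 [525.1 -79.   81.5] [514.1 -78.1  81.5]
0.3 [516.2 -78.3  65.3] [505.2 -77.4  65.3]
0.15 [509.8 -77.8  48.1] [498.8 -76.9  48.1]
0 [506.  -77.5  30. ] [495.  -76.6  30. ]
wall [ 780.  -104.9    0. ] [739.2  31.9   0. ] [ 659.2 -192.2  105. ] [ 675.7 -205.8    0. ]
```

Call:
carry_out([
  {"x":0.03,"y":-0.02,"z":0.01,"ax":0,"ay":0,"az":0.012,"hand":-1},
  {"x":0.08,"y":-0.04,"z":0.01,"ax":0,"ay":0,"az":0.012,"hand":-1},
  {"x":0.13,"y":-0.06,"z":0.01,"ax":0,"ay":0,"az":0.012,"hand":-1},
  {"x":0.18,"y":-0.07,"z":0.01,"ax":0,"ay":0,"az":0.012,"hand":-1},
  {"x":0.192,"y":-0.07,"z":0.0,"ax":0,"ay":0,"az":0.012,"hand":-1},
])

```text
time_s: 9.32
eef_pos: [682.8, -91.3, 207.1]
ee_rot: [0.706, 0.029, 0.707, -0.028]
force: [-0.8, 0.4, 0.0]
grip_width: -0.003
```

Call:
carry_out([
  {"x":0,"y":0,"z":0,"ax":0,"ay":0,"az":0,"hand":-1},
  {"x":0,"y":0,"z":0,"ax":0,"ay":0,"az":0,"hand":-1},
  {"x":0,"y":0,"z":0,"ax":0,"ay":0,"az":0,"hand":-1},
])

```text
time_s: 9.7
eef_pos: [680.4, -90.4, 211.3]
ee_rot: [0.707, 0.028, 0.706, -0.028]
force: [-0.7, -0.6, 0.1]
grip_width: -0.001
```

Call:
carry_out([
  {"x":0,"y":0.001,"z":-0.03,"ax":0,"ay":0,"az":0,"hand":-1},
  {"x":0,"y":0.001,"z":-0.06,"ax":0,"ay":0,"az":0,"hand":-1},
  {"x":0,"y":0.001,"z":-0.08,"ax":0,"ay":0,"az":0,"hand":-1},
  {"x":0,"y":0.001,"z":-0.08,"ax":0,"ay":0,"az":0,"hand":-1},
  {"x":-0.012,"y":0.001,"z":-0.08,"ax":0,"ay":0,"az":0,"hand":-1},
])

```text
time_s: 10.32
eef_pos: [669.2, -89.7, 131.7]
ee_rot: [0.707, 0.028, 0.706, -0.028]
force: [-0.7, -0.4, -0.2]
grip_width: 0.003
```

Call:
carry_out([
  {"x":-0.008,"y":0.0005,"z":0,"ax":0,"ay":0,"az":0,"hand":-1},
  {"x":-0.018,"y":0.001,"z":0.001,"ax":0,"ay":0,"az":0,"hand":-1},
  {"x":-0.028,"y":0.002,"z":0.003,"ax":0,"ay":0,"az":0,"hand":-1},
  {"x":-0.033,"y":0.002,"z":0.003,"ax":0,"ay":0,"az":0,"hand":-1},
  {"x":-0.033,"y":0.002,"z":0.003,"ax":0,"ay":0,"az":0,"hand":-1},
])

```text
time_s: 10.95
eef_pos: [635.7, -87.7, 133.6]
ee_rot: [0.707, 0.028, 0.706, -0.028]
force: [0.7, 0.1, 0.0]
grip_width: -0.001
```

Call:
carry_out([
  {"x":-0.01,"y":0.001,"z":0.001,"ax":0,"ay":0,"az":0,"hand":-1},
  {"x":-0.019,"y":0.0015,"z":0.001,"ax":0,"ay":0,"az":0,"hand":-1},
  {"x":-0.028,"y":0.002,"z":0.0,"ax":0,"ay":0,"az":0,"hand":-1},
  {"x":-0.037,"y":0.003,"z":-0.001,"ax":0,"ay":0,"az":0,"hand":-1},
  {"x":-0.037,"y":0.003,"z":-0.001,"ax":0,"ay":0,"az":0,"hand":-1},
])

```text
time_s: 11.58
eef_pos: [598.3, -84.5, 132.3]
ee_rot: [0.706, 0.028, 0.707, -0.028]
force: [-0.1, -0.7, -0.1]
grip_width: -0.001
```

```bash
cat >> h.py <<'E'
def red(p,box):
    u0,v0,u1,v1=box; q=cv2.cvtColor(p[v0:v1,u0:u1],cv2.COLOR_BGR2HSV)
    m=(((q[...,0]<8)|(q[...,0]>172))&(q[...,1]>140)&(q[...,2]>60)).astype(np.uint8)
    n,l,st,ce=cv2.connectedComponentsWithStats(m); return [(st[k].tolist(),(ce[k]+[u0,v0]).round(1).tolist()) for k in range(1,n) if st[k][4]>3]
E
python3 - <<'E'
from h import *
p,i=cap('top','top6.png'); o=cv2.imread('pics/top0.png'); B=(285,150,350,240)
print(red(o,B)); print(red(p,B))
p,i=cap('side','side6.png'); o=cv2.imread('pics/side0.png'); B=(262,160,340,240)
print(red(o,B)); print(red(p,B))
E
```

```text
[([13, 15, 8, 3, 18], [301.3, 166.2]), ([49, 19, 6, 3, 15], [336.8, 169.8])]
[([14, 16, 6, 2, 12], [301.5, 166.5])]
[([23, 12, 3, 8, 18], [285.8, 175.6]), ([14, 24, 4, 9, 27], [277.2, 188.2])]
[([23, 12, 3, 8, 18], [285.8, 175.6]), ([14, 24, 4, 9, 28], [277.3, 188.0])]
```

```bash
python3 - <<'E'
from h import *
i=load('side6.png'); t=load('top6.png'); a=np.radians(-4.5);c,s=np.cos(a),np.sin(a)
W=lambda x,y,z:[549.6+c*x-s*y,-20.7+s*x+c*y,z]
for y in(58,-58): print(proj(i,W(94,y,135)),proj(t,W(94,y,147)))
print('tcp',proj(i,ctrl.sense()['eef_pos']),proj(t,ctrl.sense()['eef_pos']))
p=cv2.imread('pics/side6.png')[130:240,235:345]; q=cv2.imread('pics/top6.png')[135:235,265:375]
v=np.hstack([cv2.resize(p,(400,400),interpolation=cv2.INTER_CUBIC),cv2.resize(q,(400,400),interpolation=cv2.INTER_CUBIC)])
cv2.imwrite('pics/v6.png',cv2.convertScaleAbs(v,alpha=1.4))
E
```

```text
[276.2 187.6] [301.8 164.4]
[285.2 175.8] [336.5 167.8]
tcp [297.9 176.8] [335.6 180.2]
```

View pics/v6.png

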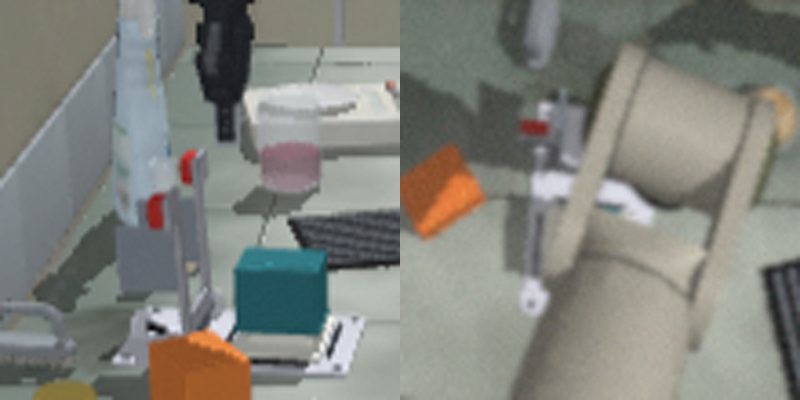

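The fork has not moved: the fingertip passed above the pad. In the side view the tip shows at (297,169), while the TCP projects to (298,177). I'll check this with numbers.

```bash
python3 - <<'E'
from h import *
i=load('side6.png');p=cv2.imread('pics/side6.png')
for u in(295,297,299): print(u,p[160:184,u].mean(1).round().astype(int).tolist())
p0=cv2.imread('pics/side0.png');X=[130.7,508.2,207.3];print(proj(i,X))
for u in(503,505,508,511,513): print(u,p0[205:235,u].mean(1).round().astype(int).tolist())
s=ctrl.sense();print(s['eef_pos'],psi(s)); print(proj(i,s['eef_pos']+[0,0,20]))
E
```

```text
295 [27, 25, 26, 24, 25, 27, 27, 25, 38, 83, 97, 101, 102, 101, 103, 106, 107, 109, 110, 108, 105, 105, 104, 101]
297 [38, 29, 25, 38, 31, 38, 32, 25, 38, 83, 97, 102, 102, 102, 104, 108, 110, 111, 111, 108, 106, 106, 104, 102]
299 [63, 62, 63, 62, 62, 62, 52, 47, 60, 86, 98, 103, 103, 103, 105, 109, 111, 110, 111, 109, 108, 108, 105, 104]
[505.8 235.9]
503 [24, 22, 48, 66, 83, 89, 87, 88, 89, 89, 89, 89, 89, 88, 88, 88, 86, 87, 87, 87, 89, 89, 89, 89, 89, 88, 89, 89, 91, 91]
505 [24, 22, 72, 87, 78, 73, 72, 62, 46, 40, 41, 31, 23, 23, 23, 24, 24, 24, 23, 22, 72, 89, 88, 89, 88, 88, 88, 88, 90, 91]
508 [27, 24, 22, 22, 23, 23, 24, 24, 23, 23, 24, 24, 23, 22, 24, 60, 49, 23, 22, 23, 58, 82, 88, 89, 88, 88, 88, 88, 89, 89]
511 [24, 23, 20, 21, 23, 24, 25, 25, 24, 24, 21, 24, 24, 24, 25, 24, 23, 24, 24, 23, 35, 74, 88, 87, 88, 88, 87, 87, 88, 88]
513 [26, 24, 22, 22, 23, 23, 25, 25, 24, 23, 26, 35, 39, 49, 64, 70, 68, 79, 84, 84, 85, 87, 89, 88, 87, 87, 87, 87, 87, 88]
[598.91557244 -84.68273479 132.36119598] 85.42208933111266
[297.7 170.6]
```

The visible tip is about 24 mm above the reported TCP, in both the open and shut views. I'll retry with the TCP 26 mm lower.

Call:
carry_out([
  {"x":0,"y":0,"z":0.05,"ax":0,"ay":0,"az":0,"hand":-1},
  {"x":0.03,"y":-0.003,"z":0.06,"ax":0,"ay":0,"az":0,"hand":-1},
  {"x":0.07,"y":-0.006,"z":0.06,"ax":0,"ay":0,"az":0,"hand":-1},
  {"x":0.082,"y":-0.007,"z":0.05,"ax":0,"ay":0,"az":0,"hand":-1},
  {"x":0.082,"y":-0.007,"z":0.02,"ax":0,"ay":0,"az":0,"hand":-1},
])

```text
time_s: 12.3
eef_pos: [681.7, -91.8, 151.8]
ee_rot: [0.707, 0.028, 0.706, -0.028]
force: [-0.3, 0.3, -0.7]
grip_width: 0.003
```

Call:
carry_out([
  {"x":0,"y":0,"z":-0.03,"ax":0,"ay":0,"az":0,"hand":-1},
  {"x":0,"y":0,"z":-0.045,"ax":0,"ay":0,"az":0,"hand":-1},
  {"x":0,"y":0,"z":-0.045,"ax":0,"ay":0,"az":0,"hand":-1},
  {"x":-0.015,"y":0,"z":-0.045,"ax":0,"ay":0,"az":0,"hand":-1},
  {"x":-0.03,"y":0.0005,"z":-0.045,"ax":0,"ay":0,"az":0,"hand":-1},
])

```text
time_s: 12.92
eef_pos: [651.0, -91.3, 108.8]
ee_rot: [0.707, 0.028, 0.706, -0.028]
force: [0.2, 0.5, -0.3]
grip_width: -0.005
```

Call:
carry_out([
  {"x":-0.01,"y":0.001,"z":0.001,"ax":0,"ay":0,"az":0,"hand":-1},
  {"x":-0.018,"y":0.001,"z":0.002,"ax":0,"ay":0,"az":0,"hand":-1},
  {"x":-0.018,"y":0.001,"z":0.002,"ax":0,"ay":0,"az":0,"hand":-1},
])

```text
time_s: 13.3
eef_pos: [633.6, -90.1, 110.7]
ee_rot: [0.708, 0.028, 0.705, -0.028]
force: [4.4, 1.2, 0.5]
grip_width: 0.005
```

```bash
python3 - <<'E'
from h import *
s=ctrl.sense();print(s['eef_pos'],s['force'])
p,i=cap('side','side7.png')
print(red(p,(262,160,340,240)))
for u in range(286,308,2): print(u,p[155:190,u].mean(1).round().astype(int).tolist())
E
```

```text
[633.63394184 -90.12425162 110.69330407] [4.4023734  1.20165683 0.47740273]
[([28, 12, 4, 8, 23], [291.1, 175.4]), ([19, 24, 5, 9, 34], [282.6, 187.8])]
286 [22, 21, 22, 23, 24, 25, 23, 25, 25, 21, 25, 38, 42, 31, 26, 24, 39, 42, 30, 37, 83, 97, 101, 104, 103, 101, 100, 100, 78, 74, 81, 84, 85, 85, 84]
288 [24, 25, 27, 24, 23, 23, 21, 25, 23, 23, 43, 49, 49, 49, 49, 49, 42, 37, 33, 36, 82, 95, 101, 104, 104, 103, 122, 127, 95, 72, 72, 72, 72, 72, 75]
290 [24, 27, 22, 23, 25, 28, 26, 26, 54, 59, 65, 73, 82, 83, 76, 74, 74, 66, 56, 51, 50, 50, 50, 50, 50, 82, 98, 101, 100, 83, 75, 74, 74, 75, 74]
292 [37, 38, 37, 37, 58, 88, 94, 94, 95, 92, 96, 98, 99, 99, 101, 98, 88, 75, 66, 62, 56, 49, 56, 59, 57, 65, 90, 89, 89, 82, 78, 79, 83, 82, 82]
294 [95, 94, 95, 96, 97, 97, 96, 96, 96, 92, 97, 100, 101, 101, 101, 100, 92, 95, 130, 126, 95, 81, 80, 80, 80, 80, 80, 78, 77, 76, 77, 78, 78, 72, 71]
296 [95, 96, 96, 97, 97, 98, 97, 96, 97, 93, 99, 102, 103, 104, 103, 101, 128, 104, 80, 79, 79, 80, 78, 76, 87, 101, 105, 104, 103, 102, 102, 108, 97, 95, 101]
298 [97, 98, 99, 100, 100, 100, 99, 98, 98, 89, 96, 103, 105, 105, 104, 103, 103, 103, 103, 105, 109, 111, 111, 111, 109, 107, 106, 105, 103, 103, 103, 107, 96, 97, 102]
300 [99, 101, 102, 101, 101, 103, 101, 100, 99, 75, 61, 63, 63, 63, 93, 101, 101, 105, 104, 106, 109, 111, 110, 110, 110, 109, 107, 106, 104, 105, 79, 59, 64, 62, 96]
302 [145, 152, 140, 124, 102, 89, 87, 87, 72, 64, 63, 64, 64, 64, 64, 62, 62, 63, 63, 97, 109, 111, 111, 111, 111, 111, 108, 106, 104, 78, 63, 61, 64, 64, 100]
304 [146, 152, 152, 151, 150, 149, 150, 149, 138, 110, 97, 94, 90, 83, 77, 69, 66, 65, 64, 65, 100, 110, 112, 113, 113, 111, 107, 79, 64, 65, 66, 63, 66, 67, 101]
306 [150, 149, 147, 124, 113, 114, 121, 129, 130, 119, 115, 114, 114, 115, 114, 112, 104, 87, 81, 79, 98, 105, 105, 102, 113, 113, 83, 66, 66, 66, 66, 67, 69, 70, 102]
```

The fork is now moving with the finger (4.4 N, pads shifted by 5 px). I'll follow the arc.

Call:
carry_out([
  {"x":-0.009,"y":0.0007,"z":-0.001,"ax":0,"ay":0,"az":0,"hand":-1},
  {"x":-0.018,"y":0.0015,"z":-0.003,"ax":0,"ay":0,"az":0,"hand":-1},
  {"x":-0.027,"y":0.002,"z":-0.0045,"ax":0,"ay":0,"az":0,"hand":-1},
  {"x":-0.036,"y":0.003,"z":-0.006,"ax":0,"ay":0,"az":0,"hand":-1},
  {"x":-0.036,"y":0.003,"z":-0.006,"ax":0,"ay":0,"az":0,"hand":-1},
])

```text
time_s: 13.98
eef_pos: [597.7, -87.7, 104.8]
ee_rot: [0.708, 0.028, 0.705, -0.029]
force: [4.4, -1.2, 6.1]
grip_width: -0.0
```

Call:
carry_out([
  {"x":-0.009,"y":0.0007,"z":-0.003,"ax":0,"ay":0,"az":0,"hand":-1},
  {"x":-0.0175,"y":0.0015,"z":-0.006,"ax":0,"ay":0,"az":0,"hand":-1},
  {"x":-0.026,"y":0.002,"z":-0.01,"ax":0,"ay":0,"az":0,"hand":-1},
  {"x":-0.034,"y":0.003,"z":-0.014,"ax":0,"ay":0,"az":0,"hand":-1},
  {"x":-0.034,"y":0.003,"z":-0.014,"ax":0,"ay":0,"az":0,"hand":-1},
])

```text
time_s: 14.6
eef_pos: [562.7, -84.4, 89.4]
ee_rot: [0.706, 0.028, 0.707, -0.028]
force: [1.9, -3.0, 3.4]
grip_width: 0.001
```

```bash
python3 - <<'E'
from h import *
s=ctrl.sense();print(s['eef_pos'],s['force'])
p,i=cap('side','side8.png')
print(red(p,(262,150,360,240)))
a=np.radians(-4.5);c,s_=np.cos(a),np.sin(a)
W=lambda x,y,z:[549.6+c*x-s_*y,-20.7+s_*x+c*y,z]
for t in(1.2,1.0,.9,.8,.5,0): print(t,[proj(i,W(72-122*np.cos(t)+16*np.sin(t),y,14+122*np.sin(t)+16*np.cos(t))).tolist() for y in(-58,58)])
E
```

```text
[562.6818745  -84.44561385  89.38991326] [ 1.92048597 -3.00269623  3.43059976]
[([49, 30, 8, 8, 34], [314.4, 183.3]), ([42, 42, 8, 9, 38], [307.7, 195.9])]
1.2 [[301.4, 176.8], [293.6, 188.8]]
1.0 [[308.8, 179.6], [301.5, 191.8]]
0.9 [[312.3, 181.5], [305.3, 193.8]]
0.8 [[315.6, 183.7], [308.8, 196.2]]
0.5 [[324.0, 192.0], [317.8, 205.0]]
0 [[331.4, 209.2], [325.8, 223.4]]
```

Call:
carry_out([
  {"x":-0.012,"y":0.0005,"z":-0.01,"ax":0,"ay":0,"az":0,"hand":-1},
  {"x":-0.023,"y":0.001,"z":-0.022,"ax":0,"ay":0,"az":0,"hand":-1},
  {"x":-0.036,"y":0.0015,"z":-0.037,"ax":0,"ay":0,"az":0,"hand":-1},
  {"x":-0.046,"y":0.002,"z":-0.053,"ax":0,"ay":0,"az":0,"hand":-1},
  {"x":-0.046,"y":0.002,"z":-0.053,"ax":0,"ay":0,"az":0,"hand":-1},
])

```text
time_s: 15.28
eef_pos: [515.6, -81.5, 35.2]
ee_rot: [0.705, 0.029, 0.708, -0.028]
force: [0.0, -0.2, 0.9]
grip_width: -0.001
```

```bash
python3 - <<'E'
from h import *
s=ctrl.sense();print(s['eef_pos'],s['force'])
p,i=cap('side','side9.png')
print(red(p,(262,150,360,240)))
E
```

```text
[515.58218117 -81.49108327  35.15814409] [ 0.0072955  -0.15773338  0.85043485]
[([66, 59, 7, 5, 35], [331.0, 211.0]), ([60, 72, 8, 7, 45], [325.4, 225.4])]
```

The fork has snapped shut (pads at (331,211) and (325,225), θ≈0). One gentle press on the pad will confirm it.

Call:
carry_out([
  {"x":-0.022,"y":0.001,"z":-0.005,"ax":0,"ay":0,"az":0,"hand":-1},
  {"x":-0.022,"y":0.001,"z":-0.015,"ax":0,"ay":0,"az":0,"hand":-1},
  {"x":-0.022,"y":0.001,"z":-0.022,"ax":0,"ay":0,"az":0,"hand":-1},
  {"x":-0.022,"y":0.001,"z":-0.026,"ax":0,"ay":0,"az":0,"hand":-1},
  {"x":-0.022,"y":0.001,"z":-0.026,"ax":0,"ay":0,"az":0,"hand":-1},
])

```text
time_s: 15.95
eef_pos: [495.0, -81.1, 10.0]
ee_rot: [0.706, 0.028, 0.707, -0.028]
force: [-0.5, 0.9, -0.5]
grip_width: -0.0
```

Call:
carry_out([
  {"x":0,"y":0,"z":-0.003,"ax":0,"ay":0,"az":0,"hand":-1},
  {"x":0,"y":0,"z":-0.005,"ax":0,"ay":0,"az":0,"hand":-1},
  {"x":0,"y":0,"z":-0.006,"ax":0,"ay":0,"az":0,"hand":-1},
  {"x":0,"y":0,"z":-0.006,"ax":0,"ay":0,"az":0,"hand":-1},
])

```text
time_s: 16.45
eef_pos: [495.2, -81.3, 6.2]
ee_rot: [0.707, 0.028, 0.706, -0.028]
force: [-8.6, 2.6, 24.5]
grip_width: -0.003
```

Call:
carry_out([
  {"x":0,"y":0,"z":0.03,"ax":0,"ay":0,"az":0,"hand":-1},
  {"x":0,"y":0,"z":0.08,"ax":0,"ay":0,"az":0,"hand":-1},
  {"x":0,"y":0,"z":0.13,"ax":0,"ay":0,"az":0,"hand":-1},
  {"x":0.02,"y":0.02,"z":0.18,"ax":0,"ay":0,"az":0,"hand":0},
  {"x":0.04,"y":0.04,"z":0.18,"ax":0,"ay":0,"az":0,"hand":1},
])

```text
time_s: 17.08
eef_pos: [536.9, -41.2, 188.4]
ee_rot: [0.709, 0.028, 0.704, -0.029]
force: [0.8, -0.8, -2.0]
grip_width: 0.419
```

```bash
python3 - <<'E'
from h import *
s=ctrl.sense();print(s['eef_pos'],s['force'],s['joints'],psi(s))
p,i=cap('side','side10.png')
print(red(p,(262,150,360,240)))
E
```

```text
[536.9386908  -41.16254814 188.42821621] [ 0.82458155 -0.79681503 -2.00646608] [-2.94172617e-01  3.53079560e-01  1.49387713e+00 -3.71599162e-05
  1.28661349e+00 -1.78466565e+00] 85.39915920920413
[([66, 59, 7, 5, 35], [331.0, 211.0]), ([60, 72, 8, 7, 45], [325.4, 225.4])]
```

Call:
carry_out([
  {"x":0.0125,"y":0.02,"z":0.005,"ax":0,"ay":0,"az":-0.18,"hand":1},
  {"x":0.0125,"y":0.02,"z":0.005,"ax":0,"ay":0,"az":-0.36,"hand":1},
  {"x":0.0125,"y":0.02,"z":0.005,"ax":0,"ay":0,"az":-0.54,"hand":1},
  {"x":0.0125,"y":0.02,"z":0.005,"ax":0,"ay":0,"az":-0.72,"hand":1},
  {"x":0.0125,"y":0.02,"z":0.005,"ax":0,"ay":0,"az":-0.9,"hand":1},
])

```text
time_s: 17.75
eef_pos: [547.0, -21.2, 188.9]
ee_rot: [0.623, 0.334, 0.623, -0.335]
force: [0.3, 0.5, -0.4]
grip_width: 0.999
```

Call:
carry_out([
  {"x":0,"y":0,"z":0,"ax":0,"ay":0,"az":-0.18,"hand":1},
  {"x":0,"y":0,"z":0,"ax":0,"ay":0,"az":-0.36,"hand":1},
  {"x":0,"y":0,"z":0,"ax":0,"ay":0,"az":-0.54,"hand":1},
  {"x":0,"y":0,"z":0,"ax":0,"ay":0,"az":-0.669,"hand":1},
  {"x":0,"y":0,"z":0,"ax":0,"ay":0,"az":-0.669,"hand":1},
])

```text
time_s: 18.38
eef_pos: [547.1, -21.2, 189.0]
ee_rot: [-0.48, -0.519, -0.481, 0.519]
force: [0.4, -0.5, 0.2]
grip_width: 1.0
```

```bash
cat >> h.py <<'E'
def teal(p):
    q=cv2.cvtColor(p,cv2.COLOR_BGR2HSV); m=((q[...,0]>80)&(q[...,0]<105)&(q[...,1]>120)&(q[...,2]>50)).astype(np.uint8)
    n,l,st,ce=cv2.connectedComponentsWithStats(m); k=1+st[1:,4].argmax(); return (l==k).astype(np.uint8)
E
python3 - <<'E'
from h import *
s=ctrl.sense();print(s['eef_pos'],psi(s),s['grip_width'])
p,i=cap('wrist','w11.png')
m=teal(p);c=max(cv2.findContours(m,0,1)[0],key=cv2.contourArea)
a=cv2.approxPolyDP(c,4,True)[:,0];print(a.tolist())
C=np.radians(-4.5);k,sn=np.cos(C),np.sin(C)
for z in(77,20): print(z,[proj(i,[549.5+k*x-sn*y,-21+sn*x+k*y,z]).tolist() for x,y in((-35,-27),(35,-27),(35,27),(-35,27))])
E
```

```text
[547.07829278 -21.23544853 188.96935551] -4.403917930314213 1.0000149208236442
[[359, 145], [303, 147], [305, 155], [293, 154], [293, 207], [362, 208], [365, 157]]
77 [[291.9, 209.9], [363.1, 210.1], [365.5, 155.6], [290.0, 155.5]]
20 [[297.1, 192.4], [357.3, 192.5], [359.0, 146.0], [295.7, 145.9]]
```

The tub corners match the prediction within about 3 px. I'll descend to grip by the ends.

Call:
carry_out([
  {"x":0.0025,"y":0,"z":-0.04,"ax":0,"ay":0,"az":0,"hand":1},
  {"x":0.0025,"y":0,"z":-0.08,"ax":0,"ay":0,"az":0,"hand":1},
  {"x":0.0025,"y":0,"z":-0.115,"ax":0,"ay":0,"az":0,"hand":1},
  {"x":0.0025,"y":0,"z":-0.14,"ax":0,"ay":0,"az":0,"hand":1},
  {"x":0.0025,"y":0,"z":-0.14,"ax":0,"ay":0,"az":0,"hand":1},
])

```text
time_s: 19.05
eef_pos: [548.7, -20.9, 47.8]
ee_rot: [-0.48, -0.518, -0.482, 0.519]
force: [-0.1, -1.0, -0.7]
grip_width: 0.998
```

Call:
carry_out([
  {"x":0,"y":0,"z":-0.01,"ax":0,"ay":0,"az":0,"hand":1},
  {"x":0,"y":0,"z":-0.02,"ax":0,"ay":0,"az":0,"hand":1},
  {"x":0,"y":0,"z":-0.025,"ax":0,"ay":0,"az":0,"hand":1},
  {"x":0,"y":0,"z":-0.025,"ax":0,"ay":0,"az":0,"hand":1},
  {"x":0,"y":0,"z":-0.025,"ax":0,"ay":0,"az":0,"hand":0.6},
])

```text
time_s: 19.68
eef_pos: [550.0, -21.2, 24.5]
ee_rot: [0.48, 0.519, 0.48, -0.519]
force: [0.8, -1.0, 3.5]
grip_width: 0.82
```

Call:
carry_out([
  {"x":0,"y":0,"z":0,"ax":0,"ay":0,"az":0,"hand":-1},
  {"x":0,"y":0,"z":0,"ax":0,"ay":0,"az":0,"hand":-1},
  {"x":0,"y":0,"z":0,"ax":0,"ay":0,"az":0,"hand":-1},
  {"x":0,"y":0,"z":0,"ax":0,"ay":0,"az":0,"hand":-1},
  {"x":0,"y":0,"z":0,"ax":0,"ay":0,"az":0,"hand":-1},
], grip_force=45)

```text
time_s: 20.3
eef_pos: [550.2, -21.2, 24.8]
ee_rot: [0.48, 0.519, 0.48, -0.519]
force: [0.3, 0.1, 5.9]
grip_width: 0.808
```

Call:
carry_out([
  {"x":0,"y":0,"z":0.006,"ax":0,"ay":0,"az":0,"hand":-1},
  {"x":0,"y":0,"z":0.012,"ax":0,"ay":0,"az":0,"hand":-1},
  {"x":0,"y":0,"z":0.018,"ax":0,"ay":0,"az":0,"hand":-1},
  {"x":0,"y":0,"z":0.024,"ax":0,"ay":0,"az":0,"hand":-1},
  {"x":0,"y":0,"z":0.03,"ax":0,"ay":0,"az":0,"hand":-1},
])

```text
time_s: 20.92
eef_pos: [549.7, -21.1, 54.6]
ee_rot: [-0.48, -0.519, -0.48, 0.519]
force: [-0.1, 0.0, -5.4]
grip_width: 0.813
```

Call:
carry_out([
  {"x":0,"y":0,"z":0.01,"ax":0,"ay":0,"az":0,"hand":-1},
  {"x":0,"y":0,"z":0.02,"ax":0,"ay":0,"az":0,"hand":-1},
  {"x":0,"y":0,"z":0.035,"ax":0,"ay":0,"az":0,"hand":-1},
  {"x":0,"y":0,"z":0.06,"ax":0,"ay":0,"az":0,"hand":-1},
  {"x":0,"y":0,"z":0.09,"ax":0,"ay":0,"az":0,"hand":-1},
])

```text
time_s: 21.55
eef_pos: [549.8, -21.1, 145.9]
ee_rot: [0.48, 0.519, 0.48, -0.519]
force: [0.0, 0.1, -1.8]
grip_width: 0.81
```

```bash
python3 - <<'E'
from h import *
s=ctrl.sense();print(s['eef_pos'],psi(s),s['force'],s['grip_width'])
p,i=cap('side','side12.png'); print(red(p,(262,150,360,240)))
m=teal(p);print('teal box',cv2.boundingRect(m))
k=[proj(i,[549.5,-21,z]).tolist() for z in(4,77)];print(k)
E
```

```text
[549.7704586  -21.11891569 145.87960832] -4.467796334716426 [ 0.02180249  0.11733491 -1.7615527 ] 0.809560252466211
[([66, 59, 7, 5, 35], [331.0, 211.0]), ([60, 72, 8, 7, 45], [325.4, 225.4])]
teal box (298, 161, 26, 23)
[[312.7, 223.2], [312.1, 200.8]]
```

The tub came off alone (1.8 N in hand, against 2.7 N for the pair) and the fork is still shut. Now carrying it to the mat.

Call:
carry_out([
  {"x":-0.012,"y":-0.045,"z":0,"ax":0,"ay":0,"az":0.07,"hand":-1},
  {"x":-0.024,"y":-0.09,"z":0,"ax":0,"ay":0,"az":0.14,"hand":-1},
  {"x":-0.036,"y":-0.135,"z":0,"ax":0,"ay":0,"az":0.21,"hand":-1},
  {"x":-0.048,"y":-0.18,"z":0,"ax":0,"ay":0,"az":0.28,"hand":-1},
  {"x":-0.058,"y":-0.225,"z":0,"ax":0,"ay":0,"az":0.344,"hand":-1},
])

```text
time_s: 22.22
eef_pos: [491.4, -247.6, 144.8]
ee_rot: [0.563, 0.429, 0.562, -0.429]
force: [0.4, 0.6, -0.8]
grip_width: 0.81
```

Call:
carry_out([
  {"x":-0.006,"y":-0.03,"z":0,"ax":0,"ay":0,"az":0,"hand":-1},
  {"x":-0.0085,"y":-0.042,"z":-0.01,"ax":0,"ay":0,"az":0,"hand":-1},
  {"x":-0.0085,"y":-0.042,"z":-0.02,"ax":0,"ay":0,"az":0,"hand":-1},
  {"x":-0.0085,"y":-0.042,"z":-0.02,"ax":0,"ay":0,"az":0,"hand":-1},
])

```text
time_s: 22.72
eef_pos: [483.2, -286.6, 123.1]
ee_rot: [0.561, 0.429, 0.563, -0.429]
force: [1.2, 0.4, -1.6]
grip_width: 0.806
```

```bash
python3 - <<'E'
from h import *
s=ctrl.sense();print(s['eef_pos'],psi(s),s['force'],s['grip_width'])
p,i=cap('wrist','w13.png'); t,j=cap('side','side13.png')
a=np.radians(15);k,sn=np.cos(a),np.sin(a)
for x,y in((-75,-75),(75,-75),(75,75),(-75,75)): print('mat',proj(i,[483.5+k*x-sn*y,-288.5+sn*x+k*y,4]))
cv2.imwrite('pics/v13.png',p)
b=t[165:240,280:380]; p=p.copy(); p[:225,340:640]=cv2.resize(b,(300,225),interpolation=cv2.INTER_CUBIC) if 0 else p[:225,340:640]
v=np.zeros((560,640,3),np.uint8); v[:400]=p; v[400:,:214]=cv2.resize(b,(214,160)); cv2.imwrite('pics/v13.png',v)
E
```

```text
[ 483.16622833 -286.5628084   123.05600716] 15.304708925571074 [ 1.21252446  0.38541123 -1.61188284] 0.8059011688439434
mat [253.7 252. ]
mat [395.7 252.8]
mat [408.6 104.6]
mat [242.4 103.6]
```

View pics/v13.png

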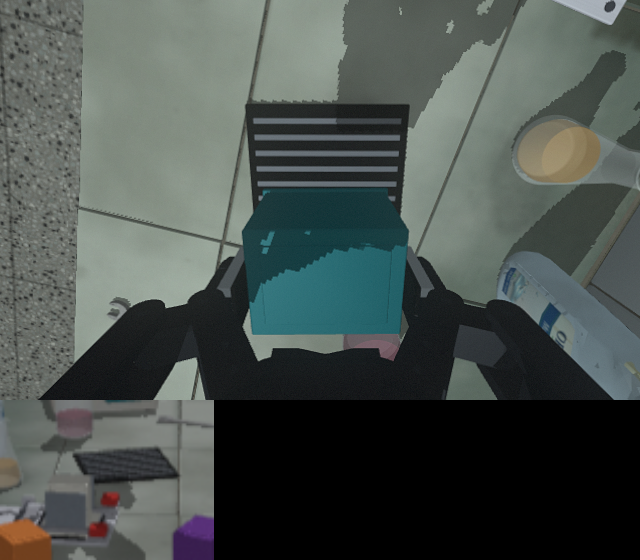

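The view shows the liner in the shut clamp, and the mat's far corners at (247,104) and (408,105), within about 4 px of the prediction. Lowering now.

Call:
carry_out([
  {"x":0.002,"y":-0.001,"z":-0.03,"ax":0,"ay":0,"az":0,"hand":-1},
  {"x":0.002,"y":-0.001,"z":-0.06,"ax":0,"ay":0,"az":0,"hand":-1},
  {"x":0.002,"y":-0.001,"z":-0.085,"ax":0,"ay":0,"az":0,"hand":-1},
  {"x":0.002,"y":-0.001,"z":-0.1,"ax":0,"ay":0,"az":0,"hand":-1},
  {"x":0.002,"y":-0.001,"z":-0.107,"ax":0,"ay":0,"az":0,"hand":-1},
])

```text
time_s: 23.45
eef_pos: [485.5, -288.9, 17.0]
ee_rot: [0.562, 0.429, 0.562, -0.429]
force: [0.2, -0.7, -1.5]
grip_width: 0.811
```

Call:
carry_out([
  {"x":0,"y":0,"z":-0.002,"ax":0,"ay":0,"az":0,"hand":-1},
  {"x":0,"y":0,"z":-0.004,"ax":0,"ay":0,"az":0,"hand":-1},
  {"x":0,"y":0,"z":-0.005,"ax":0,"ay":0,"az":0,"hand":-1},
  {"x":0,"y":0,"z":-0.005,"ax":0,"ay":0,"az":0,"hand":-1},
])

```text
time_s: 23.95
eef_pos: [485.4, -289.2, 12.5]
ee_rot: [0.562, 0.429, 0.562, -0.429]
force: [-0.1, -0.9, -1.7]
grip_width: 0.809
```

Call:
carry_out([
  {"x":0,"y":0,"z":-0.0015,"ax":0,"ay":0,"az":0,"hand":-1},
  {"x":0,"y":0,"z":-0.003,"ax":0,"ay":0,"az":0,"hand":-1},
  {"x":0,"y":0,"z":-0.004,"ax":0,"ay":0,"az":0,"hand":-1},
  {"x":0,"y":0,"z":-0.004,"ax":0,"ay":0,"az":0,"hand":-1},
])

```text
time_s: 24.45
eef_pos: [485.3, -289.2, 8.9]
ee_rot: [0.562, 0.429, 0.562, -0.429]
force: [-2.7, 2.0, 5.7]
grip_width: 0.811
```

Contact with the mat at 5.7 N. Releasing and rising.

Call:
carry_out([
  {"x":0,"y":0,"z":0.0005,"ax":0,"ay":0,"az":0,"hand":1},
  {"x":0,"y":0,"z":0.0005,"ax":0,"ay":0,"az":0,"hand":1},
  {"x":0,"y":0,"z":0.0005,"ax":0,"ay":0,"az":0,"hand":1},
  {"x":0,"y":0,"z":0.0005,"ax":0,"ay":0,"az":0,"hand":1},
  {"x":0,"y":0,"z":0.01,"ax":0,"ay":0,"az":0,"hand":1},
])

```text
time_s: 25.08
eef_pos: [485.0, -288.8, 18.1]
ee_rot: [0.561, 0.429, 0.562, -0.429]
force: [0.1, -0.1, -0.4]
grip_width: 0.998
```

Call:
carry_out([
  {"x":0,"y":0,"z":0.03,"ax":0,"ay":0,"az":0,"hand":1},
  {"x":0,"y":0,"z":0.07,"ax":0,"ay":0,"az":0,"hand":1},
  {"x":0,"y":0,"z":0.12,"ax":0,"ay":0,"az":0,"hand":1},
  {"x":0,"y":0,"z":0.16,"ax":0,"ay":0,"az":0,"hand":1},
  {"x":0,"y":0,"z":0.16,"ax":0,"ay":0,"az":0,"hand":1},
])

```text
time_s: 25.7
eef_pos: [486.3, -290.0, 182.1]
ee_rot: [0.564, 0.429, 0.559, -0.429]
force: [-0.1, -0.7, -0.4]
grip_width: 0.998
```

```bash
python3 - <<'E'
from h import *
s=ctrl.sense();print(s['eef_pos'],psi(s),s['force'],s['grip_width'])
p,i=cap('wrist','w14.png'); t,j=cap('side','side14.png')
m=teal(p);c=max(cv2.findContours(m,0,1)[0],key=cv2.contourArea);print(cv2.approxPolyDP(c,4,True)[:,0].tolist())
a=np.radians(15);k,sn=np.cos(a),np.sin(a)
for z in(61,4): print(z,[proj(i,[485.3+k*x-sn*y,-289+sn*x+k*y,z]).tolist() for x,y in((-35,-27),(35,-27),(35,27),(-35,27))])
print('mat',[proj(i,[485+k*x-sn*y,-289+sn*x+k*y,4]).tolist() for x,y in((-75,-75),(75,-75),(75,75),(-75,75))])
print(red(t,(262,150,360,240)),'side teal',cv2.boundingRect(teal(t)))
o=cv2.imread('pics/side0.png')
print('white liner px', t[200:222,305:320].mean((0,1)))
g=cv2.cvtColor(p,cv2.COLOR_BGR2GRAY)
# dark mat contour
d=((g<75)).astype(np.uint8)|m; d[265:]=0; d=cv2.morphologyEx(d,cv2.MORPH_CLOSE,np.ones((13,13)))
n,l,st,ce=cv2.connectedComponentsWithStats(d); L=l[130,325] or l[180,325]; c=max(cv2.findContours((l==L).astype(np.uint8),0,1)[0],key=cv2.contourArea); print('matc',cv2.approxPolyDP(c,5,True)[:,0].tolist())
E
```

```text
[ 486.3343124  -290.01449771  182.05602161] 15.248925855796283 [-0.06150111 -0.68077636 -0.41439578] 0.9981798429363936
[[291, 143], [290, 204], [358, 203], [359, 152], [349, 150], [355, 149], [355, 142]]
61 [[289.2, 205.2], [358.5, 205.4], [360.7, 152.3], [287.3, 152.1]]
4 [[294.5, 188.5], [353.3, 188.7], [354.9, 143.2], [293.1, 142.9]]
mat [[263.0, 225.3], [383.9, 225.6], [393.2, 98.7], [254.5, 98.0]]
[([66, 59, 7, 5, 35], [331.0, 211.0]), ([60, 72, 8, 7, 46], [325.5, 225.5])] side teal (327, 178, 23, 20)
white liner px [90.48181818 88.43333333 85.35151515]
matc [[48, 128], [74, 149], [65, 171], [72, 173], [72, 184], [80, 184], [76, 142], [94, 140], [95, 184], [85, 185], [84, 199], [108, 199], [109, 188], [231, 214], [227, 252], [206, 264], [237, 264], [230, 251], [235, 219], [362, 247], [359, 264], [445, 264], [400, 236], [403, 218], [396, 233], [370, 246], [321, 236], [322, 223], [383, 223], [392, 98], [262, 95], [273, 13], [235, 212], [98, 182], [96, 161], [114, 143], [108, 139], [108, 113], [91, 118], [90, 110], [78, 110], [68, 130]]
```

```bash
python3 -c "
from h import *
print(finish_job())"
```

```text
the job is handed in; nothing more can be done
None
```

The job is handed in at about 26 s. The tub stands mouth down on the drying mat, and the liner is held in the shut clamp.

- **Steps in order:** I took the pair off the stand by its long sides and set it between the clamp's ledges. Then I pulled the fork shut by the right red pad and pressed it down at about 24 N. I gripped the tub by its ends, lifted it straight off and set it on the mat.
- **Fork:** it stayed shut through the last look, with both pads at their closed positions in the side view. An earlier side view also showed the liner still in the clamp.
- **Tub:** the load in the hand fell from about 2.7 N to 1.8 N when the tub came free, so it left without the liner. It is upright and, by the wrist camera, within about 2–3 mm of the mat's centre.
- **What went wrong:** the first try at the fork passed over the pad without touching it. The fingertips appear to end about 24 mm above the reported TCP; the second try, made lower, worked.
- **Not checked:** I did not look at the jar, flask and beaker again at the end. The arm felt no unexpected contact.

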